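Seat a tripod-plate stud with bench locking forceps

TASK

Use the bench-mounted locking forceps to press the brass stud fully home in the upright black tripod plate: close the handles until the stud is home and the ratchet holds by itself, without squeezing the plate's sprung holder to the end of its travel. Leave it clamped, hands off, for three seconds, then unlock the ratchet by pressing the orange thumb rest down (sideways to the closing motion) and let the handles open fully again. Be gentle with the forceps, do not touch the plate or its stand, and leave the mug, lens and battery where they are.

Things in the scene. Friction and masses are not known exactly. Their poses are not given: they have to be found in the camera images.
- clamp: Steel locking forceps, 280 mm long, lying level on a blue stand plate (300 x 130 mm, 12 mm thick), immovable. Origin on the table below the scissor pivot; z up, x from pivot to jaws, y level, left of x. Shanks are centred 75 mm above the table, free space below. Fixed handle: towards -x, leaning 0.15 rad to +y. Moving handle: on the -y side, at angle (0.55 - joint handle) rad from the -x axis.
- pivot (a point): The scissor pivot: on its axis, 75 mm above the table. A point of the moving shank at distance r from it lies at x = -r cos(angle), y = -r sin(angle) in the clamp's axes, angle = 0.55 - joint handle.
- loop (a point): Centre of the steel finger loop (45 mm outside, 9 mm bar) at the end of the moving shank, 195 mm from the pivot, 75 mm above the table. The shank is straight, 10 mm wide, 70 to 80 mm above the table.
- rack (a point): Top middle of the fixed ratchet rack, a steel arm 14 mm wide, top 91 mm above the table, crossing over the moving shank 115 mm from the pivot. Its six teeth stop the handle from opening; they catch at joint handle 0.223, 0.266, 0.310, 0.353, 0.397 and 0.440. Let go in between, the handle falls back to the last tooth passed.
- thumb_rest (a point): Centre of the top face of the slippery orange thumb rest on the moving shank, 155 mm from the pivot: a block 26 mm along the shank, 26 mm across, its top 94 mm and underside 80 mm above the table. Press it down here to unlock; the handle may then slip outward from under the finger. It moves with the handle.
- push_side (a point): On the outer side face of the orange thumb rest (looking away from the fixed handle), 160 mm from the pivot, 13 mm off the shank's centre line, 79 mm above the table. Push here, level and square to the shank, towards the fixed handle, to close. It moves with the handle.
- plinth: Grey stand (50 x 62 mm, 90 mm tall) beside the jaws with the sprung holder, upright black tripod plate (42 mm wide, 48 tall) and brass stud (head 20 mm wide). Origin same as the clamp's. The plate's place varies: up to 3 mm nearer to or farther from the jaw, so the stud gets home at a handle angle of 0.26 to 0.38 that must be felt or watched. Not to be touched.
- handle (a joint): Closing angle of the moving handle, rad: 0 open (a light spring, about 2 N at the thumb rest, returns it), up to 0.55. The jaw meets the stud at 0.15 to 0.25. Push needed at the thumb rest, measured just after a ratchet click: about 6 to 7 N as the stud gets home, 12 N where the holder reaches its end; climbing onto each tooth adds 2 to 5 N.
- lock (a joint): Downward spring flex of the moving shank, rad about the pivot: 0 at rest, 0.045 at its stop (7 mm at the thumb rest). Dips 0.02 as a tooth passes. Pressed beyond 0.02 (3 mm, 3 to 4 N at the thumb rest) the ratchet is free; 5 N reaches the stop. Keep it pressed while the handle springs, or is carried, outward past the first tooth (joint handle below 0.2), or it catches again.
- stud (a joint): How far the brass stud has gone into the plate, m: 0 at the start (head 4 mm proud), 0.004 fully home. It needs about 10 N at the jaw (65 mm from the pivot) and stays where it is pushed.
- holder (a joint): How far the spring behind the plate is squeezed, m: 0 when the jaw does not press, about 0.004 while the stud goes in, 0.010 at the end of its travel (25 N at the jaw), which must not be reached.
- mug: Blue ceramic mug, 80 mm wide, 95 mm tall, standing near the forceps. Origin at the centre of its foot. Leave alone.
- lens: Black camera lens standing on end, 70 mm wide, 70 mm tall, near the forceps. Origin at the centre of its foot. Leave alone.
- battery: Black camera battery with a yellow label, 58 x 40 x 22 mm, lying near the forceps on the moving handle's side. Origin at the centre of its underside. Leave alone.

How it is judged:
By the outcome, as a careful person would: the job done as asked, in the order asked, and still so for the second after the job is handed in, with the robot touching nothing.
It also fails if it takes over 62 s, if anything falls off the work surface, if the arm or the gripper's body presses on something with over 40 N, if the wrist force passes 120 N, or if a joint passes its speed limit or range.

ROBOT

A 7-joint arm with a two-finger parallel gripper is mounted at the origin on the work surface. World frame = base frame: x ahead of the robot, y to its left, z up, the work surface at z = 0. Lengths are in m, angles in rad, forces in N, time in s.
With the tool pointing down it reaches from about 0.4 to 0.9 m from the base axis. Payload 5.6 kg.
Tool frame: the origin (TCP) lies midway between the tips of the shut fingers; the grasp point (between the pads) lies 19 mm behind it; z points along the fingers, y is the line along which they close (so a half turn about z gives the same grasp; the last joint's range is limited). The gripper opens to 92 mm and grips with 3 to 60 N. Pads are 20 mm wide; open, the fingers measure 128 mm over their backs; the gripper's body (75 mm by 189 mm) begins 69 mm behind the grasp point.
Start: joints at [-1.381, 0.468, -0.012, 1.603, 0.006, 1.071, -0.056], TCP at [0.15, 0.632, 0.189] pointing down, gripper open.
Joint ranges: [-2.53, 2.53], [-0.31, 2.02], [-1.57, 1.55], [0.28, 2.44], [-1.29, 4.43], [0.15, 1.84], [-2.92, 2.92]. Speed limits (rad/s): [2.57, 2.57, 3.14, 3.14, 3.14, 3.14, 3.14].

INTERFACE

Orientations are given as a 3x3 rotation matrix whose columns are the frame's x, y, z axes.
In Python, from station import env, effector, solver, viewer, workorder, search_frame, tip_of gives the robot as it stands. Calls block until the motion is done:
- env.reach(position, orientation): joint-space move of the TCP to a pose.
- env.movel(position, frame=None, rate=0.15): straight line of the TCP; frame=None keeps the orientation; rate is the mean speed in m/s.
- env.goto_joints(angles): joint-space move.
- effector.release() and effector.grasp(squeeze=None): open the fingers fully, or close them until they stop; squeeze is the grip in N (None keeps the last).
- env.pause(seconds).
- solver.inverse_kinematics(position, orientation): joint angles nearest the present ones, or None.
- env.sense(): the state.
- viewer.read_camera(name): name is "side" or "top" or "wrist"; returns (picture, depth): 480x640x3 uint8, red, green, blue; 480x640 float32, m along the optical axis (not along the pixel's ray), 0 where there is no reading.
- viewer.camera_info(name): a dict with "intrinsics" (3x3 intrinsics, pixels), "eye" and "rotation" of the camera in the world; the wrist camera has in their place "T_tool_cam" (4x4, takes a point from camera to tool coordinates, whose origin is the TCP and whose axes are the flange's). Camera axes: x right, y up, looking along -z (the intrinsics and any distortion apply to the point x, -y, -z); pixel columns grow to the right and rows downward; lengths in m; the calibration is good to about 2 mm. A picture is of the moment at which its call begins: read the wrist's pose just before it. camera_info takes no time and is no camera call.
A pose or a line that the arm cannot do raises env.PlanningError and nothing moves.
- workorder.finish_job(): hands the job in; it is judged then, once.
Trained networks look in the newest picture that a camera, given by its name, has taken for a name from the list of things; names that differ only in an ending like _2 or _b are one class to them, and where a whole thing is asked for, a point or a joint stands for the part that bears it (a point fixed in the world has none). Each returns a list of dicts, best first, with "score" (0 to 1); they miss things now and then, are a little off and sometimes report something else, mostly with a low value. They report only what shows in the picture. A call takes as long as a camera call.
- search_frame(camera, name): "at" ([x, y, z] in m, in world coordinates, good to about 4 mm: the middle of the surface that is visible of it).
- tip_of(camera, name): "at" ([x, y, z] in m, in world coordinates, good to about 4 mm: a listed point, or the origin of a listed thing).
The state is a dict: "t": time; "joint_positions": joint angles; "joint_velocities": joint speeds; "tau": joint torques, N m; "ee_pos": TCP position; "tcp_rot": TCP orientation; "wrist_force": force on the tool from outside, world axes, zero at the start; "moment": the same for the moment, N m; "gripper_width": finger opening in m; "grasp_force": force on a finger pad.
Only numpy, scipy, OpenCV 4.12 (cv2) and the standard library are available. Lean on these libraries where they do the work, as an engineer would, in place of code of your own. Each camera call takes 0.05 s, during which the arm holds its last target. There are 200 camera calls.

## Working session

There is one attempt and no reset: what is moved stays moved. The work goes in short steps, each a Python script; the robot and the scene stay as the last script left them, time stands still between calls to the robot, and variables do not carry over. Pictures are saved under pics/ and viewed, at most 10 in all, crops included, and the job is handed in when it is done.

```bash
ls; mkdir -p pics; python3 - <<'E'
from station import env, effector, solver, viewer, workorder, search_frame, tip_of
import cv2, numpy as np
for c in ("top","side"):
    p,d=viewer.read_camera(c); cv2.imwrite(f"pics/{c}0.png",p[:,:,::-1])
    for n in ("clamp","pivot","loop","rack","thumb_rest","push_side","plinth","mug","lens","battery"):
        r=tip_of(c,n)
        print(c,n,[(np.round(x["at"],4).tolist(),round(x["score"],2)) for x in r[:2]])
s=env.sense();print(s["t"],s["ee_pos"],s["tcp_rot"],s["wrist_force"],s["gripper_width"])
E
```

```text
pics
top clamp [([0.5872, -0.0115, -0.0035], 0.73)]
top pivot [([0.5164, 0.1171, 0.0975], 0.65), ([0.5978, -0.0151, 0.0725], 0.64)]
top loop [([0.4984, 0.1516, 0.0737], 0.71)]
top rack [([0.5711, 0.1019, 0.09], 0.73), ([0.5997, -0.0148, 0.0768], 0.19)]
top thumb_rest [([0.5151, 0.1144, 0.0983], 0.57), ([0.7312, 0.0298, -0.0023], 0.45)]
top push_side [([0.4997, 0.1151, 0.0775], 0.91)]
top plinth []
top mug [([0.7323, 0.0305, 0.0026], 0.93)]
top lens [([0.7416, 0.1378, -0.0049], 0.96)]
top battery [([0.451, -0.0266, 0.0036], 0.93)]
side clamp [([0.5914, -0.0166, 0.0002], 0.55)]
side pivot [([0.5938, -0.0153, 0.074], 0.61)]
side loop [([0.4964, 0.1498, 0.0736], 0.84)]
side rack [([0.5733, 0.0966, 0.0909], 0.63)]
side thumb_rest [([0.5166, 0.1179, 0.094], 0.69)]
side push_side [([0.5027, 0.1154, 0.0779], 0.75)]
side plinth []
side mug [([0.7293, 0.0259, -0.0006], 0.93)]
side lens [([0.7441, 0.1373, 0.0009], 0.81)]
side battery [([0.4504, -0.0221, -0.0031], 0.65)]
1.1 [0.15001122 0.63247908 0.18911217] [[-9.73005914e-01  2.30780172e-01  5.96091649e-05]
 [ 2.30780177e-01  9.73005911e-01  8.05700860e-05]
 [-3.94060915e-05  9.21517838e-05 -9.99999995e-01]] [-0.57565927  0.41129407 -0.41054245] 0.09195941339411197
```

View pics/top0.png

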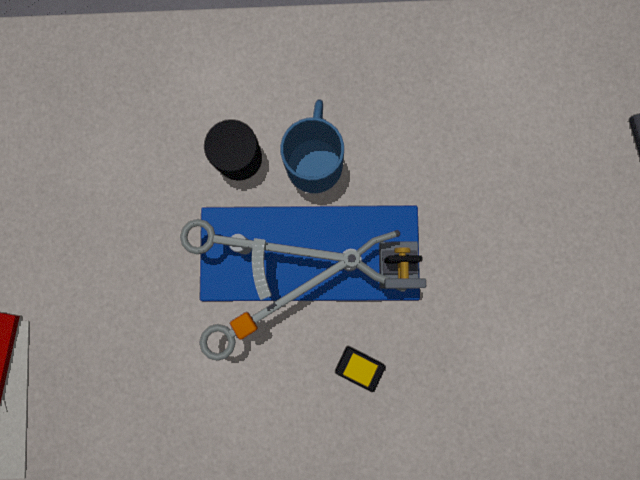

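View pics/side0.png

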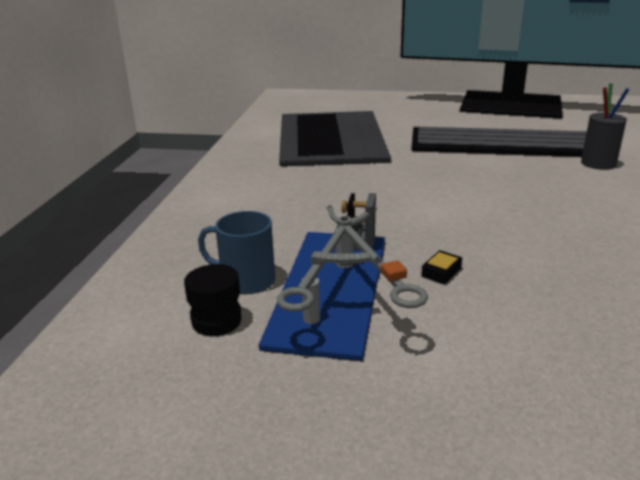

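Top view: x points up and y left. The pivot is near (351,258), the orange rest at (243,325), the moving loop at (217,342) and the battery at (360,368). The open approach side is at the lower left. Next I'll fit the clamp pose and move above the pre-contact spot.

```bash
cat > h.py <<'E'
from station import env, effector, solver, viewer, workorder, search_frame, tip_of
import numpy as np, json
from scipy.optimize import least_squares
def loc(n,j=0.):
    a=.55-j; u=np.array([-np.cos(a),-np.sin(a)]); c=np.array([-np.sin(a),np.cos(a)])
    return {"pivot":0*u,"clamp":0*u,"loop":.195*u,"thumb_rest":.155*u,"push_side":.16*u-.013*c}[n]
def R2(t): return np.array([[np.cos(t),-np.sin(t)],[np.sin(t),np.cos(t)]])
def fit(obs,j=0.):   # obs: (name,[x,y],weight)
    f=lambda p: np.concatenate([w*(p[:2]+R2(p[2])@loc(n,j)-xy[:2]) for n,xy,w in obs])
    return least_squares(f,[.595,-.015,-1.57],loss="soft_l1",f_scale=.005)
def look(cam,names):
    viewer.read_camera(cam); o=[]
    for n in names:
        for d in tip_of(cam,n)[:1]: o.append((n,np.array(d["at"]),d["score"]))
    return o
def axes(p,j):       # shank direction outward from pivot, closing direction (world)
    a=.55-j; R=R2(p[2])
    return R@[-np.cos(a),-np.sin(a)], R@[-np.sin(a),np.cos(a)]
def pose(p,j,r,off,z):   # TCP at r along the shank, off along closing; tool y = closing dir
    u,c=axes(p,j); q=np.array(p[:2])+r*u+off*c
    y=np.array([*c,0]); zz=np.array([0,0,-1.]); x=np.cross(y,zz)
    return np.array([*q,z]), np.column_stack([x,y,zz])
E
python3 - <<'E'
from h import *
obs=[("pivot",[.5978,-.0151],1),("pivot",[.5938,-.0153],1),("loop",[.4984,.1516],1),("loop",[.4964,.1498],1),("thumb_rest",[.5151,.1144],1),("thumb_rest",[.5166,.1179],1),("push_side",[.4997,.1151],1),("push_side",[.5027,.1154],1)]
s=fit(obs); p=s.x; print(p,np.round(s.fun*1e3,1))
effector.grasp(40)
q,R=pose(p,0,.157,-.060,.18); print(q)
env.reach(q,R)
o=look("wrist",["pivot","loop","thumb_rest","push_side"])
for n,a,w in o: print(n,np.round(a,4),round(w,2),np.round((p[:2]+R2(p[2])@loc(n)-a[:2])*1e3,1))
s2=fit(obs+o); p=s2.x; print(p)
json.dump(p.tolist(),open("p.json","w"))
import cv2
pic,d=viewer.read_camera("wrist"); cv2.imwrite("pics/w1.png",pic[:,:,::-1])
s=env.sense(); print(s["t"],s["ee_pos"],s["wrist_force"],s["gripper_width"],s["joint_positions"])
E
```

```text
[ 0.59586797 -0.01594855 -1.58120394] [-1.9 -0.8  2.1 -0.6 -2.7 -0.3 -0.7  1.5  1.1  2.6 -0.4 -0.9  2.8 -0.5
 -0.2 -0.8]
[0.46372842 0.08791742 0.18      ]
loop [0.4943 0.1537 0.0711] 0.72 [ 1.4 -2.4]
thumb_rest [0.5145 0.1213 0.0942] 0.61 [ 1.7 -4.3]
push_side [0.5047 0.1181 0.078 ] 0.89 [-2.2 -3.5]
[ 0.59569167 -0.01551071 -1.58302459]
4.9917 [0.46373379 0.08818307 0.17995981] [ 0.28169856 -0.14209077  0.05787699] 0.0003570137294573227 [-0.73568416  0.17945466  0.53682501  2.06230135 -0.11420593  0.92783628
  0.40285338]
```

View pics/w1.png

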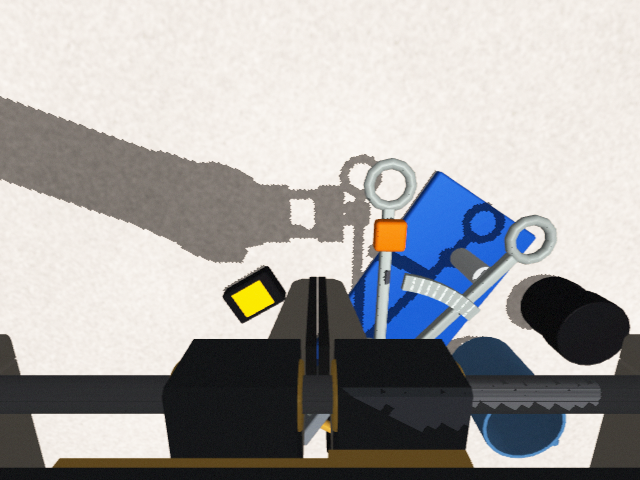

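The wrist view shows the orange rest at (390,236), the finger tips at (317,280) and the battery at (255,295), clear of the path. Now I'll descend and find the contact with the rest.

```bash
cat >> h.py <<'E'
def force(n=4):
    F=[]
    for _ in range(n): env.pause(.01); F.append(env.sense()["wrist_force"])
    return np.mean(F,axis=0)
def local(p,j,F,b):   # reaction on tool: along outward shank, push force, vertical
    u,c=axes(p,j); G=F-b; return np.array([G[:2]@u,-(G[:2]@c),G[2]])
E
python3 - <<'E'
from h import *
p=json.load(open("p.json"))
q,R=pose(p,0,.157,-.060,.072); env.movel(q,R,rate=.12); env.pause(.2)
b=force(10); print("bias",b,env.sense()["t"])
off=-.046; q,R=pose(p,0,.157,off,.072); env.movel(q,R,rate=.06)
hit=0
while off<-.018:
    f=local(p,0,force(),b); print(round(off,4),np.round(f,2),round(env.sense()["t"],2))
    if f[1]>1.3: hit=1;break
    off+=.002; q,R=pose(p,0,.157,off,.072); env.movel(q,R,rate=.03)
print(hit); json.dump(dict(p=p,off=off,b=b.tolist()),open("c.json","w"))
s=env.sense(); print(s["t"],s["ee_pos"])
E
```

```text
bias [-0.36976079 -0.08115724  0.11959674] 6.325
-0.046 [-0.17  0.14  0.06] 6.74
-0.044 [-0.29 -0.93 -0.33] 7.03
-0.042 [-0.39 -0.76 -0.1 ] 7.31
-0.04 [ 0.1  -0.56 -0.3 ] 7.59
-0.038 [-0.64 -0.25 -0.01] 7.88
-0.036 [-0.52 -0.11 -0.26] 8.16
-0.034 [-0.17  0.09 -0.25] 8.44
-0.032 [-0.33 -0.11 -0.13] 8.72
-0.03 [ 0.11 -0.78 -0.21] 9.01
-0.028 [-0.21 -0.42 -0.2 ] 9.29
-0.026 [-0.08  0.15 -0.38] 9.57
-0.024 [-0.39 -0.66 -0.15] 9.86
-0.022 [ 0.1  -0.06  0.13] 10.14
-0.02 [-0.22 -0.26 -0.27] 10.43
0
10.675 [0.49994311 0.11016768 0.07199314]
```

```bash
python3 - <<'E'
from h import *
import cv2
d=json.load(open("c.json")); p=d["p"]; b=np.array(d["b"]); off=d["off"]; hit=0
pic,_=viewer.read_camera("wrist"); cv2.imwrite("pics/w2.png",pic[150:350,220:540,::-1].repeat(2,0).repeat(2,1))
while off<-.004:
    off+=.002; q,R=pose(p,0,.157,off,.072); env.movel(q,R,rate=.03)
    f=local(p,0,force(),b); print(round(off,4),np.round(f,2),round(env.sense()["t"],2))
    if f[1]>1.3: hit=1;break
pic,_=viewer.read_camera("wrist"); cv2.imwrite("pics/w3.png",pic[150:350,220:540,::-1].repeat(2,0).repeat(2,1))
d["off"]=off; json.dump(d,open("c.json","w")); print(hit)
E
```

```text
-0.016 [-0.15 -0.15 -0.1 ] 11.01
-0.014 [ 0.23 -0.27 -0.34] 11.29
-0.012 [ 0.03 -0.46 -0.33] 11.57
-0.01 [ 0.13 -0.49 -0.02] 11.86
-0.008 [-0.73 -0.16 -0.36] 12.14
-0.006 [-0.14 -0.31  0.13] 12.43
-0.004 [-0.39 -0.69 -0.38] 12.71
0
```

View pics/w3.png

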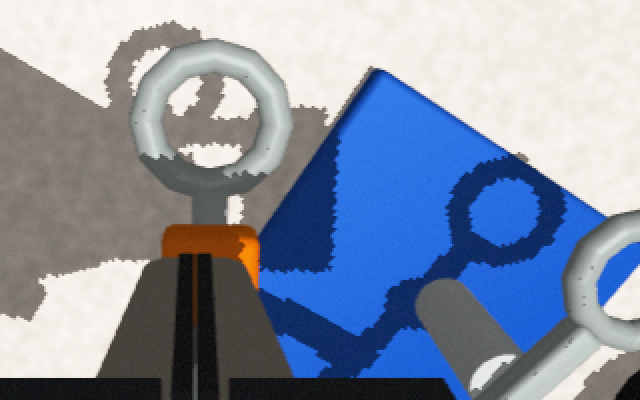

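The crop shows the finger tip overlapping the orange rest at about (200,255), yet no force is felt. I'll check whether the handle has already moved along with it.

```bash
python3 - <<'E'
from h import *
import cv2
d=json.load(open("c.json")); p=d["p"]
for c in ("wrist","top","side"):
    for n,a,w in look(c,["pivot","loop","thumb_rest","push_side"]): 
        a2=R2(p[2]).T@(a[:2]-p[:2]); print(c,n,np.round(a,4),round(w,2),"r",round(np.hypot(*a2),4),"ang",round(np.arctan2(-a2[1],-a2[0]),3))
pic,_=viewer.read_camera("top"); cv2.imwrite("pics/t2.png",cv2.resize(pic[200:400,150:450,::-1],(780,520)))
s=env.sense(); print(s["t"],s["ee_pos"],s["wrist_force"],pose(p,0,.157,-.004,.072)[0])
E
```

```text
wrist pivot [ 0.5964 -0.0181 -0.0008] 0.34 r 0.0027 ang -2.862
wrist push_side [0.5047 0.1175 0.0739] 0.96 r 0.1612 ang 0.612
top pivot [ 0.5992 -0.0148  0.0715] 0.71 r 0.0036 ang -1.359
top thumb_rest [0.5127 0.1139 0.0906] 0.78 r 0.1537 ang 0.582
top push_side [ 0.7427  0.1367 -0.0054] 0.74 r 0.2116 ang -0.756
side pivot [ 0.5947 -0.0174  0.0744] 0.77 r 0.0021 ang 2.67
side loop [0.4959 0.1503 0.0726] 0.7 r 0.1935 ang 0.554
side thumb_rest [0.5171 0.1201 0.0931] 0.91 r 0.1567 ang 0.537
side push_side [0.5017 0.1213 0.0805] 0.83 r 0.166 ang 0.614
13.5583 [0.51185216 0.11727979 0.07202138] [-0.2942958   0.38714312  0.06213505] [0.51183717 0.11728018 0.072     ]
```

View pics/t2.png

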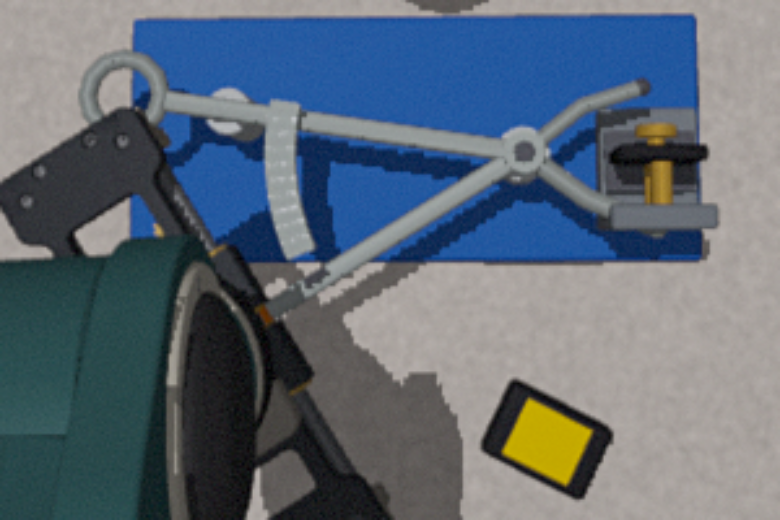

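View pics/w2.png

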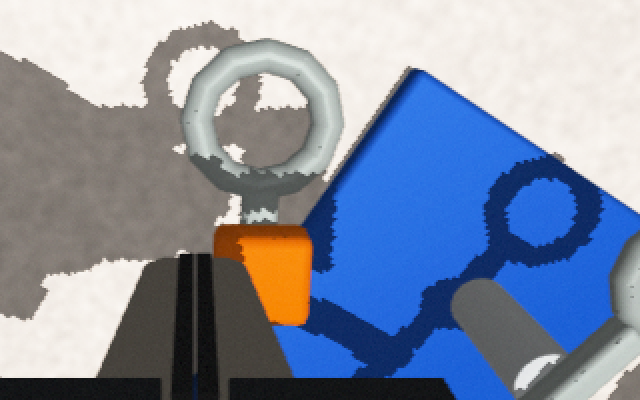

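The handle has not moved: in both wrist crops the rest keeps its place relative to the plate, and only the finger overlaps it. I'll use the depth image to see where the finger tip and the block really are.

```bash
python3 - <<'E'
from h import *
s=env.sense(); pic,D=viewer.read_camera("wrist"); I=viewer.camera_info("wrist"); K=np.array(I["intrinsics"]); T=np.array(I["T_tool_cam"])
print(K.round(1).tolist(),T.round(4).tolist(),[k for k in I])
R=s["tcp_rot"];t=s["ee_pos"]
def W(u,v):
    z=D[v,u]; c=np.array([(u-K[0,2])/K[0,0]*z,-(v-K[1,2])/K[1,1]*z,-z,1]); tl=(T@c)[:3]; return z,tl,R@tl+t
c=np.linalg.inv(T)@[0,0,0,1]; print("TCP px",K[0,0]*c[0]/-c[2]+K[0,2],K[1,1]*-c[1]/-c[2]+K[1,2],"depth",-c[2])
for n,(u,v) in dict(tipL=(302,283),tipL2=(300,300),tipL3=(290,325),tipR=(330,283),padl=(312,280),pad2=(313,300),blockfar=(325,266),blocktopR=(345,278),blockedge=(347,290)).items():
    z,tl,w=W(u,v); l=R2(json.load(open("p.json"))[2]).T@(w[:2]-np.array(json.load(open("p.json"))[:2]))
    a=.55; print(n,pic[v,u],round(float(z),3),"tool",tl.round(4),"world",w.round(4),"r",round(-l@[np.cos(a),np.sin(a)],4),"off",round(l@[-np.sin(a),np.cos(a)],4))
E
```

```text
[[357.9, 0.0, 317.1], [0.0, 357.9, 240.4], [0.0, 0.0, 1.0]] [[-0.0013, 0.9609, 0.2769, 0.0792], [1.0, 0.0015, -0.0002, -0.0003], [-0.0006, 0.2769, -0.9609, -0.1956], [0.0, 0.0, 0.0, 1.0]] ['intrinsics', 'T_tool_cam']
TCP px 317.51901189662107 277.8761371302036 depth 0.2099310881694929
tipL [70 66 60] 0.176 tool [ 0.0102 -0.0077 -0.0319] world [0.5    0.1221 0.1039] r 0.1672 off -0.0117
tipL2 [73 69 62] 0.157 tool [ 0.0108 -0.0078 -0.0522] world [0.4997 0.1225 0.1242] r 0.1677 off -0.0117
tipL3 [71 66 61] 0.135 tool [ 0.0114 -0.0105 -0.0751] world [0.497  0.1217 0.1471] r 0.1684 off -0.0145
tipR [73 66 61] 0.176 tool [ 0.0104  0.0061 -0.0324] world [0.5118 0.1293 0.1044] r 0.1674 off 0.0021
padl [15 11 14] 0.177 tool [ 0.0114 -0.0028 -0.031 ] world [0.5036 0.1257 0.103 ] r 0.1684 off -0.0068
pad2 [18 15 18] 0.156 tool [ 0.0111 -0.0021 -0.053 ] world [0.5044 0.1258 0.125 ] r 0.1681 off -0.006
blockfar [122  56  12] 0.189 tool [ 0.0139  0.0039 -0.0176] world [0.5081 0.1312 0.0897] r 0.1709 off -0.0001
blocktopR [248 138  11] 0.186 tool [ 0.0091  0.0142 -0.0226] world [0.5194 0.1324 0.0947] r 0.1661 off 0.0102
blockedge [239 121   5] 0.188 tool [ 0.002   0.0155 -0.0218] world [0.5241 0.1269 0.0938] r 0.159 off 0.0115
```

The visible finger end sits about 27 mm behind the TCP, at roughly z 0.10. So the finger passed over the rest, whose top is at 0.094. I'll back off, go lower and approach again.

```bash
python3 - <<'E'
from h import *
import cv2
d=json.load(open("c.json")); p=d["p"]; Z=.047
q,R=pose(p,0,.157,-.04,.072); env.movel(q,R,rate=.12)
q,R=pose(p,0,.157,-.04,Z); env.movel(q,R,rate=.08); env.pause(.15)
b=force(12); print("bias",b,env.sense()["t"])
pic,_=viewer.read_camera("wrist"); cv2.imwrite("pics/w4.png",pic[150:350,220:540,::-1].repeat(2,0).repeat(2,1))
off=-.028; hit=0; q,R=pose(p,0,.157,off,Z); env.movel(q,R,rate=.06)
while off<-.010:
    f=local(p,0,force(),b); print(round(off,4),np.round(f,2),round(env.sense()["t"],2))
    if f[1]>1.3: hit=1;break
    off+=.0015; q,R=pose(p,0,.157,off,Z); env.movel(q,R,rate=.03)
print(hit); json.dump(dict(p=p,off=off,b=b.tolist(),Z=Z),open("c.json","w"))
E
```

```text
bias [ 0.20441742  0.23746542 -0.22422979] 14.775
-0.028 [0.16 0.33 0.65] 15.21
-0.0265 [0.12 1.6  0.47] 15.49
1
```

View pics/w4.png

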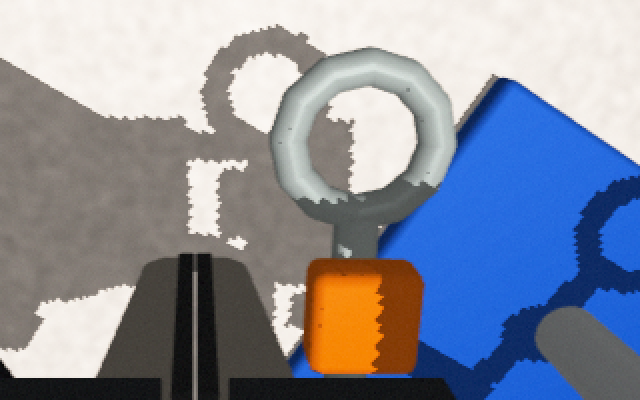

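Contact is felt at offset -0.0265 with the finger beside the rest. I'll now close along the arc and log the push force.

```bash
cat >> h.py <<'E'
def go(d,j,rate=.03,n=4):
    q,R=pose(d["p"],j,.157,d["off"],d["Z"]); env.movel(q,R,rate=rate)
    f=local(d["p"],j,force(n),np.array(d["b"])); print(round(j,4),np.round(f,2),round(env.sense()["t"],2)); return f
E
python3 - <<'E'
from h import *
d=json.load(open("c.json")); j=0
for j in np.arange(.02,.2001,.02):
    f=go(d,j,.04)
    if f[1]>9: break
for j in np.arange(.206,.2301,.006):
    f=go(d,j,.03)
    if f[1]>9.5: break
d["j"]=float(j); json.dump(d,open("c.json","w"))
E
```

```text
0.02 [ 0.13  1.74 -0.03] 15.78
0.04 [-0.55  1.79 -0.25] 16.06
0.06 [-0.26  2.19 -0.43] 16.34
0.08 [-0.63  2.1   0.02] 16.62
0.1 [-0.32  2.03 -0.25] 16.91
0.12 [-0.08  2.59  0.12] 17.19
0.14 [-0.02  2.2  -0.1 ] 17.48
0.16 [ 0.12  2.26 -0.1 ] 17.76
0.18 [-0.35  2.44 -0.19] 18.04
0.2 [-0.83  5.34 -0.96] 18.32
0.206 [-0.6   5.85 -1.06] 18.61
0.212 [-0.68  7.53 -1.34] 18.89
0.218 [-0.39  8.08 -1.65] 19.18
0.224 [-1.19  8.34 -1.81] 19.46
0.23 [-1.28  9.47 -1.63] 19.74
```

```bash
python3 - <<'E'
from h import *
d=json.load(open("c.json")); j=d["j"]; last=9.5
while j<.285:
    j+=.005; f=go(d,j,.03)
    if f[1]>14: print("high");break
d["j"]=float(j); json.dump(d,open("c.json","w"))
E
```

```text
0.235 [-1.19  9.89 -1.75] 20.02
0.24 [-0.39  5.69 -1.14] 20.31
0.245 [-0.37  6.49 -1.35] 20.59
0.25 [-1.16  7.46 -1.61] 20.88
0.255 [-1.07  8.13 -1.47] 21.16
0.26 [-1.24  8.61 -1.24] 21.44
0.265 [-1.12  9.13 -1.78] 21.73
0.27 [-1.33 10.08 -1.69] 22.01
0.275 [-1.41 10.19 -1.55] 22.29
0.28 [-0.47  5.87 -0.6 ] 22.57
0.285 [-1.06  6.88 -0.4 ] 22.86
```

```bash
python3 - <<'E'
from h import *
d=json.load(open("c.json")); j=d["j"]; F=[0]
while j<.335:
    j+=.004; f=go(d,j,.03,6); F.append(f[1])
    if f[1]<max(F)-2: print("click");break
    if f[1]>15: print("high");break
d["j"]=float(j); json.dump(d,open("c.json","w"))
E
```

```text
0.289 [-0.94  7.16 -0.61] 23.16
0.293 [-1.03  7.73 -0.74] 23.46
0.297 [-0.86  8.09 -0.75] 23.76
0.301 [-1.49  8.75 -0.67] 24.06
0.305 [-1.42  9.43 -0.62] 24.36
0.309 [-1.29 10.01 -0.91] 24.66
0.313 [-1.68 10.18 -1.06] 24.96
0.317 [-1.53 10.7  -1.09] 25.26
0.321 [-1.37  6.18  1.07] 25.56
click
```

Third click: 6.2 N just after it, still on the stud's plateau. I'll compare the stud head with the plate in the top camera, before and now.

```bash
python3 - <<'E'
from h import *
import cv2
pic,_=viewer.read_camera("top"); cv2.imwrite("pics/top3.png",pic[:,:,::-1]); a=cv2.imread("pics/top0.png"); b=pic[:,:,::-1].copy()
c=[cv2.resize(x[225:300,365:440],(390,390),interpolation=cv2.INTER_NEAREST) for x in (a,b)]
cv2.imwrite("pics/cmp1.png",np.hstack(c))
print(env.sense()["t"])
E
```

```text
25.6083
```

View pics/cmp1.png

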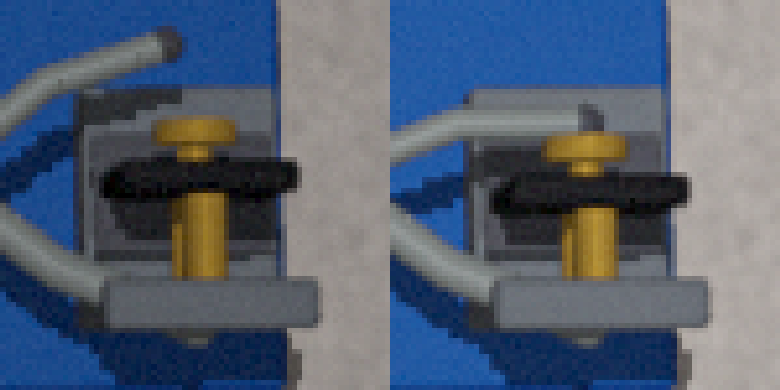

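Left is before and right is now. The head top went from row 118 to 133 and the plate top from 157 to 172, so both moved about 4 mm. The holder has squeezed but the stud has hardly gone in. I'll keep closing while measuring head and plate travel in the top image.

```bash
cat >> h.py <<'E'
import cv2
_a=cv2.imread("pics/top0.png")
def _up(x): return cv2.resize(x[235:290,370:430],None,fx=8,fy=8,interpolation=cv2.INTER_CUBIC).astype(np.float32)
def travel():   # sub-pixel rows moved by stud head and plate since the start (top camera)
    b=_up(viewer.read_camera("top")[0][:,:,::-1]); a=_up(_a); out=[]
    def edge(im,x0,x1,kind):
        s=im[:,x0:x1].mean(1); g=s[:,2]-s[:,0] if kind=="h" else s.sum(1)   # red-blue for brass, brightness for plate
        return g
    H=lambda im: (lambda m: (m[:, (395-370)*8:(411-370)*8].mean(1)))(np.clip(im[:,:,2]-im[:,:,0]-40,0,None))
    # head: brass rows in the outer columns (beyond the stem); plate: dark rows
    def cent(im,k):
        if k=="h":
            m=np.clip(im[:,:,2]-im[:,:,0]-40,0,80); m=np.concatenate([m[:220,200:230],m[:220,256:290]],1)
        else:
            m=np.clip(70-im.max(2),0,40); m=m[80:260,336:410]
        w=m.sum(1); return (w*np.arange(len(w))).sum()/w.sum()/8
    return [round((cent(b,k)-cent(a,k)),2) for k in "hp"]
E
python3 - <<'E'
from h import *
d=json.load(open("c.json")); j=d["j"]; F=[0]
print(travel())
while j<.375:
    j+=.005; f=go(d,j,.03,4); F.append(f[1])
    if len(F)%2==0: print(travel())
    if f[1]<max(F)-2: print("click",travel());break
    if f[1]>15: print("high");break
d["j"]=float(j); json.dump(d,open("c.json","w"))
E
```

```text
[np.float64(2.46), np.float64(2.01)]
0.326 [-1.05  6.9   1.31] 25.94
[np.float64(2.52), np.float64(2.12)]
0.331 [-1.57  7.39  0.3 ] 26.27
0.336 [-1.07  8.1   0.34] 26.56
[np.float64(2.73), np.float64(2.16)]
0.341 [-1.8   8.78  0.04] 26.89
0.346 [-1.67  9.44 -0.66] 27.18
[np.float64(2.85), np.float64(2.17)]
0.351 [-1.23 10.15 -0.17] 27.51
0.356 [-1.53 10.45 -0.23] 27.79
[np.float64(3.0), np.float64(2.18)]
0.361 [-1.53  6.68  1.19] 28.12
click [np.float64(3.29), np.float64(2.22)]
```

```bash
python3 - <<'E'
from h import *
pic,_=viewer.read_camera("top"); cv2.imwrite("pics/top4.png",pic[:,:,::-1])
for f in ("top0","top3","top4"):
    im=cv2.imread(f"pics/{f}.png").astype(int)
    hl=(im[:,:,2]-im[:,:,0])
    print(f,"headL",hl[244:262,396:398].mean(1).astype(int),"headR",hl[244:262,408:410].mean(1).astype(int),"ctr",hl[244:262,402:404].mean(1).astype(int))
    print("  plate",im[248:272,412:420].max(2).mean(1).astype(int), im[248:272,387:393].max(2).mean(1).astype(int))
E
```

```text
top0 headL [ -4 -12 -15  10  61  85  89  86  63   0 -11  -9   0   1  -3   1  -7  -2] headR [-11 -13 -13  12  62  82  77  80  43  -3  -8  -7   1  -5  -2  -1  -4   1] ctr [-10 -13 -15  45 105 115 105 103  70  99 112  72  12  -4  -5  -6 -13  25]
  plate [109 108  96  89  86  89  94  52  23  23  29  30  21  16  27  47  55  54
  54  52  51  46  45  73] [101 108  85  75  75  76  78  56  32  27  25  22  18  14   5  18  35  39
  37  37  39  46  52  72]
top3 headL [-14  -8  -5  -6  -7  -9  20  71  98  99  99  71  12  -9  -9  -2  -2  -4] headR [-13 -12 -13 -13 -15 -16  17  76  97  93  97  47  -4 -10  -4   0  -3  -4] ctr [-12  -7  -8  -7 -12  -8  69 116 121 121 116  86 111 125  84  18  -2  -7]
  plate [128 128 113 106 104 107 107 105 107 108  63  28  31  36  38  28  22  36
  56  65  63  62  60  61] [150 136 117  89  86  62  44  46  46  46  37  35  31  30  34  25  18  16
  28  47  43  47  43  49]
top4 headL [-12 -14 -14  -7  -4  -5  -6  -9  35  86  99 102  95  57   7  -3  -3  -1] headR [-11 -12 -12 -13 -13 -13 -14  -9  57  95  96  91  80  34   4  -4  -6  -2] ctr [-10 -13 -12  -8  -6  -9 -13  -2 103 125 123 119 104  72  69  30  -6   0]
  plate [128 129 114 105 106 108 108 108 106 108  73  33  30  35  34  33  21  31
  52  65  63  63  62  61] [137 154 142 125 100  77  54  44  46  46  39  33  35  29  32  25  19   8
  26  43  46  43  47  46]
```

Head edge rows go from 247.5 to 250.4 to 252.3, and the plate from 255.1 to 258.1 to 258.2. The stud is about 2.5 mm in with the holder steady at 4 mm, so it should be home near 0.375. I'll go on to the tooth at 0.397.

```bash
cat >> h.py <<'E'
def edges():
    im=viewer.read_camera("top")[0][:,:,::-1].astype(float)
    r=np.arange(244,275)
    def first(v,th,up): 
        i=np.argmax(v>th if up else v<th); return r[i-1]+(th-v[i-1])/(v[i]-v[i-1])
    hl=(im[:,:,2]-im[:,:,0])[244:275]
    h=np.mean([first(hl[:,a:a+2].mean(1),40,True) for a in (396,408)])
    return round(h-247.6,2), round(first(im[244:275,412:420].max(2).mean(1),60,False)-254.8,2)   # head, plate
E
python3 - <<'E'
from h import *
d=json.load(open("c.json")); j=d["j"]; F=[0]
print(edges())
while j<.418:
    j+=.005; f=go(d,j,.03,4); F.append(f[1])
    if len(F)%2==0: print(edges())
    if f[1]<max(F)-2: print("click",edges());break
    if f[1]>16: print("high");break
d["j"]=float(j); json.dump(d,open("c.json","w"))
E
```

```text
(np.float64(4.37), np.float64(3.47))
0.366 [-1.61  6.62  0.23] 28.56
(np.float64(4.79), np.float64(3.5))
0.371 [-1.28  7.11  1.03] 28.89
0.376 [-1.16  7.27  0.18] 29.18
(np.float64(5.05), np.float64(3.48))
0.381 [-1.67  8.34  0.13] 29.51
0.386 [-1.45  8.86  0.03] 29.79
(np.float64(5.21), np.float64(3.5))
0.391 [-1.84 10.   -0.6 ] 30.12
0.396 [-1.95 10.02 -0.79] 30.41
(np.float64(5.51), np.float64(3.5))
0.401 [-2.05 10.47 -0.23] 30.74
0.406 [-1.8   7.14  0.88] 31.02
(np.float64(6.47), np.float64(3.94))
click (np.float64(6.48), np.float64(3.96))
```

Fifth click (0.397): 7.1 N, and the plate has moved on again from 3.5 to 3.95 px. So the stud is home and the holder is well short of its end. I'll retreat, hold hands-off, and check.

```bash
python3 - <<'E'
from h import *
d=json.load(open("c.json")); p=d["p"]; j=.397
q,R=pose(p,d["j"],.157,-.055,d["Z"]); env.movel(q,R,rate=.1); t0=env.sense()["t"]; print("free",t0,edges())
q[2]=.10; env.movel(q,R,rate=.15)
q,R=pose(p,j,.157,-.012,.095); env.movel(q,R,rate=.12); env.pause(.1)
b=force(12)
for c in ("top","side","wrist"):
    for n,a,w in look(c,["thumb_rest","loop"]):
        a2=R2(p[2]).T@(a[:2]-p[:2]); print(c,n,np.round(a,4),round(w,2),"r",round(np.hypot(*a2),4),"joint",round(.55-np.arctan2(-a2[1],-a2[0]),3))
pic,_=viewer.read_camera("wrist"); cv2.imwrite("pics/w5.png",pic[150:350,220:540,::-1].repeat(2,0).repeat(2,1))
d.update(b=b.tolist(),j=j,off=-.012,t0=t0); json.dump(d,open("c.json","w"))
print(env.sense()["t"],edges(),b)
E
```

```text
free 31.5583 (np.float64(6.12), np.float64(3.44))
top thumb_rest [0.5719 0.1357 0.093 ] 0.86 r 0.1531 joint 0.382
side thumb_rest [0.5727 0.1357 0.0934] 0.61 r 0.1529 joint 0.387
side loop [0.5686 0.1728 0.0727] 0.78 r 0.1902 joint 0.395
wrist thumb_rest [0.5726 0.14   0.0914] 0.84 r 0.1572 joint 0.39
33.3083 (np.float64(6.08), np.float64(3.55)) [ 0.10051559 -0.16201076 -0.13496486]
```

View pics/w5.png

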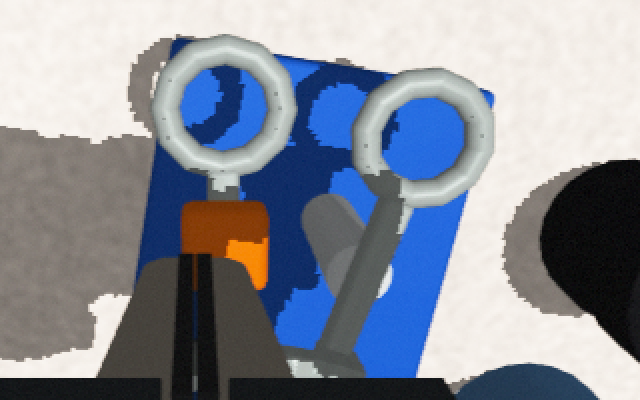

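The wrist crop shows the handle held at the new tooth, the rest at (225,235), and the finger above its outer part. I'll check the image scale at the stud while the three seconds pass.

```bash
python3 - <<'E'
from h import *
d=json.load(open("c.json"))
I=viewer.camera_info("top"); K=np.array(I["intrinsics"]); pic,D=viewer.read_camera("top"); cv2.imwrite("pics/top5.png",pic[:,:,::-1])
print("f",K[0,0],"eye",np.round(I["eye"],3),"rot",np.round(I["rotation"],2).tolist(),"D head/plate",D[254,398:408].round(3),D[260,412:420].round(3))
print("mm/px",D[254,402]/K[1,1]*1e3)
for f in ("top0","top5"):
    im=cv2.imread(f"pics/{f}.png").astype(int); hl=im[:,:,2]-im[:,:,0]
    print(f,hl[244:266,396:398].mean(1).astype(int),hl[244:266,402:404].mean(1).astype(int),"\n",im[250:272,413:419].max(2).mean(1).astype(int))
env.pause(max(0,d["t0"]+3.4-env.sense()["t"])); print(env.sense()["t"],edges())
E
```

```text
f 546.4958064967851 eye [0.554 0.015 0.755] rot [[-0.03, 0.99, -0.1], [-1.0, -0.03, -0.02], [-0.02, 0.1, 0.99]] D head/plate [0.672 0.671 0.673 0.671 0.67  0.672 0.669 0.67  0.671 0.672] [0.664 0.664 0.661 0.662 0.665 0.665 0.665 0.662]
mm/px 1.2252410618857292
top0 [ -4 -12 -15  10  61  85  89  86  63   0 -11  -9   0   1  -3   1  -7  -2
   0   0   6  10] [-10 -13 -15  45 105 115 105 103  70  99 112  72  12  -4  -5  -6 -13  25
  91 101  98  94] 
 [90 82 80 82 86 46 22 24 30 30 24 15 17 39 48 46 45 45 45 40 38 69]
top5 [-14 -12 -15 -14 -10  -4  -5  -5  -8  -9  52  99 108 101  68  19 -10  -2
  -2  -5  -2  -1] [-11 -12 -15 -14 -10  -8  -5  -9 -13  21 112 126 125 125  91  30  -7  -5
  -7  -8  12  87] 
 [112 103 102 103 103 101 101 104  67  33  33  39  37  37  22  20  46  56
  59  54  59  57]
34.9583 (np.float64(6.1), np.float64(3.57))
```

Measured stud travel is about 3.1 px, or 3.8 mm, which is borderline. Force (7 N) and holder (about 4 mm) both leave plenty of margin. So I'll push a little past this tooth, watching that head and plate move together, and then repeat the hands-off hold.

```bash
python3 - <<'E'
from h import *
d=json.load(open("c.json")); p=d["p"]; d["Z"]=.047
for off,z,rt in ((-.050,.095,.15),(-.050,.047,.12),(-.031,.047,.08)):
    q,R=pose(p,.397,.157,off,z); env.movel(q,R,rate=rt)
d["off"]=-.0265; base=edges(); print(env.sense()["t"],base); F=[0]
for j in np.arange(.400,.450,.006):
    f=go(d,j,.03,3); e=edges(); F.append(f[1]); print("   head/plate",e)
    if f[1]<max(F)-2: print("click 6"); break
    if e[1]>base[1]+1.0 or f[1]>14: print("enough"); break
d["j"]=float(j); json.dump(d,open("c.json","w"))
E
```

```text
36.4 (np.float64(6.1), np.float64(3.48))
0.4 [0.49 5.41 1.72] 36.74
   head/plate (np.float64(6.12), np.float64(3.68))
0.406 [0.72 6.31 1.72] 37.07
   head/plate (np.float64(6.17), np.float64(3.66))
0.412 [0.44 7.12 1.08] 37.39
   head/plate (np.float64(6.38), np.float64(3.76))
0.418 [-0.05  7.38  1.02] 37.72
   head/plate (np.float64(6.61), np.float64(3.95))
0.424 [-0.03  7.4   1.54] 38.04
   head/plate (np.float64(6.86), np.float64(4.34))
0.43 [-0.04  7.54  1.46] 38.37
   head/plate (np.float64(6.96), np.float64(4.5))
enough
```

Head (+0.86) and plate (+0.98) move together, so the stud is at its stop and home. I'll let go, hold over three seconds, then press the rest down and carry it outward.

```bash
python3 - <<'E'
from h import *
d=json.load(open("c.json")); p=d["p"]
q,R=pose(p,d["j"],.157,-.055,.047); env.movel(q,R,rate=.1); t0=env.sense()["t"]; print("free",t0)
q[2]=.095; env.movel(q,R,rate=.15)
d["off"]=-.012; z=.073
q,R=pose(p,.397,.157,-.012,.095); env.movel(q,R,rate=.15); env.pause(.1); b=force(10); d["b"]=b.tolist()
env.pause(max(0,t0+2.6-env.sense()["t"]))
q[2]=z; env.movel(q,R,rate=.05); env.pause(max(0,t0+3.4-env.sense()["t"])); print("press",env.sense()["t"],edges())
while z>.055:
    f=local(p,.397,force(4),b); print(round(z,4),np.round(f,2),round(env.sense()["t"],2))
    if f[2]>.9: break
    z-=.001; q[2]=z; env.movel(q,R,rate=.03)
d["zc"]=z; json.dump(d,open("c.json","w"))
E
```

```text
free 38.85
press 42.25 (np.float64(6.09), np.float64(3.55))
0.073 [-0.23 -0.54 -0.12] 42.33
0.072 [-0.02 -0.39 -0.05] 42.62
0.071 [ 0.22 -0.35  0.66] 42.9
0.07 [-0.26 -0.45  0.08] 43.18
0.069 [-0.16 -0.   -0.1 ] 43.47
0.068 [-0.17 -0.14  0.02] 43.75
0.067 [-0.12  0.87  2.47] 44.03
```

```bash
python3 - <<'E'
from h import *
d=json.load(open("c.json")); p=d["p"]; b=np.array(d["b"]); z=.0625
q,R=pose(p,.397,.157,-.012,z); env.movel(q,R,rate=.04)
s=env.sense(); print(s["t"],np.round(local(p,.397,s["wrist_force"],b),2))
for j in (.30,.20,.13):
    q,R=pose(p,j,.157,-.012,z); env.movel(q,R,rate=.15)
    s=env.sense(); print(j,s["t"],np.round(local(p,j,s["wrist_force"],b),2))
for n,a,w in look("side",["thumb_rest","loop"])+look("top",["thumb_rest","loop"]):
    a2=R2(p[2]).T@(a[:2]-p[:2]); print(n,np.round(a,4),round(w,2),"joint",round(.55-np.arctan2(-a2[1],-a2[0]),3))
print(edges())
E
```

```text
44.2917 [0.64 1.62 3.18]
0.3 44.5417 [-0.42  1.44  3.15]
0.2 44.8 [0.95 1.33 3.52]
0.13 45.05 [-1.34  0.26  3.7 ]
thumb_rest [0.5165 0.1178 0.0875] 0.81 joint 0.002
loop [0.4981 0.1521 0.0653] 0.88 joint 0.011
thumb_rest [0.5157 0.1138 0.0877] 0.73 joint -0.016
(np.float64(2.97), np.float64(0.31))
```

The handle is open. I'll lift off, retreat and verify.

```bash
python3 - <<'E'
from h import *
d=json.load(open("c.json")); p=d["p"]
s=env.sense(); q=np.array(s["ee_pos"]); q[2]=.13; env.movel(q,rate=.12)
q2,R=pose(p,.13,.157,-.06,.16); env.movel(q2,rate=.15); env.pause(.4)
for n,a,w in look("side",["thumb_rest","loop"])+look("top",["thumb_rest","loop"])+look("top",["mug","lens","battery"]):
    a2=R2(p[2]).T@(a[:2]-p[:2]); print(n,np.round(a,4),round(w,2),"joint",round(.55-np.arctan2(-a2[1],-a2[0]),3))
pic,_=viewer.read_camera("top"); im=cv2.resize(pic[200:320,180:440,::-1],(780,360)); cv2.imwrite("pics/end.png",im)
s=env.sense(); print(s["t"],s["wrist_force"],edges())
E
```

```text
thumb_rest [0.5168 0.1165 0.0933] 0.6 joint -0.001
loop [0.4967 0.1514 0.0732] 0.66 joint 0.002
thumb_rest [0.5187 0.1144 0.0936] 0.81 joint 0.003
loop [0.4944 0.1525 0.0743] 0.61 joint -0.005
mug [ 7.323e-01  2.810e-02 -6.000e-04] 0.83 joint 1.8
battery [ 0.4526 -0.0266  0.0055] 0.89 joint -1.11
47.6 [-0.46279004  0.03843095 -0.2384685 ] (np.float64(3.01), np.float64(0.19))
```

View pics/end.png

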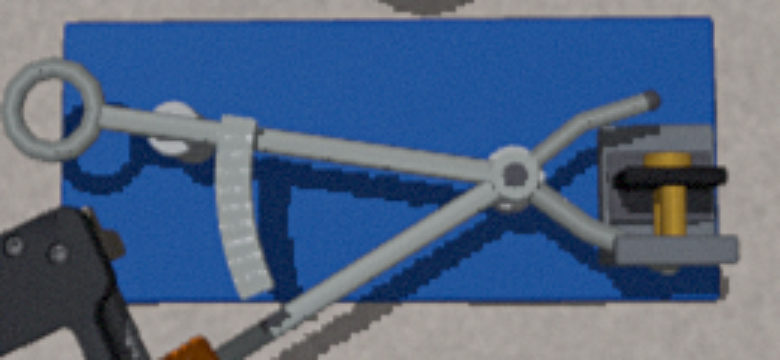

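The final view shows the handle fully open and the stud head at (667,160) sitting against the black plate. The fingers touch nothing, so I'm handing in.

```bash
python3 -c "
from station import workorder
print(workorder.finish_job())"
```

```text
the job is handed in; nothing more can be done
None
```

The stud is pressed home: the forceps held on the fifth ratchet tooth, hands off, for over three seconds, then I unlocked them, the handles opened fully, and I handed the job in at about 48 s; the first hold looked borderline, so I pushed once more to check, then repeated the full hold.

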